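# Proof-pull a glued arrow insert with a spring balance

## Robot

A 6-joint arm with a two-finger parallel gripper is mounted at the origin on the work surface. World frame = base frame: x ahead of the robot, y to its left, z up, the work surface at z = 0. Lengths are in m, angles in rad, forces in N, time in s.
With the tool pointing down it reaches from about 0.375 to 0.975 m from the base axis. Payload 3.8 kg.
Tool frame: the origin (TCP) lies on the mounting face of the last link; the fingertips stand 173 mm ahead of it and the grasp point (between the pads) lies 155 mm ahead of it; z points along the fingers, y is the line along which they close (so a half turn about z gives the same grasp; the last joint's range is limited). The gripper opens to 85 mm and grips with 20 to 120 N. Pads are 22 mm wide; open, the fingers measure 114 mm over their backs; the gripper's body (76 mm by 85 mm) begins 54 mm behind the grasp point. The pads swing forward as they close: fully open they stand 13 mm farther back than shut.
Start: joints at [1.077, 0.264, 1.604, -0, 1.274, -0.037], TCP at [0.298, 0.606, 0.405] pointing down, gripper open.
Joint ranges: [-2.63, 2.63], [-0.94, 2.18], [0.31, 2.57], [-1.31, 4.45], [0, 2.66], [-2.55, 2.55]. Speed limits (rad/s): [2.57, 2.57, 3.14, 3.14, 3.14, 3.14].

## Interface

Orientations are given as a rotation vector (axis times angle).
In Python, from workcell import bot gives the robot as it stands.
- The arm moves only by the tool drive_tool, never from a script. Its argument "increments" is a list of rows, each an object with "delta_pos": the shift along the tool's x, y, z in mm, a list of three; "turn": the turn about the tool's z in rad; "jaw": the opening, from -1 (shut) to 1 (fully open). A call has 1 to 8 rows; each row shifts and turns the commanded pose from where the row before left it, along the tool's axes as they then stand; what a row does not reach is not made up. A row lasts 1/12 s, in which the tool goes at most 41.7 mm and 7.16 degrees, less where a joint would pass 70% of its speed; a pose out of reach is approached as far as the arm can. A call is refused whole if a number of a shift passes 41.7 or a number of a turn 0.125, either way. A call with a gripper value outside its range is refused whole. The fingers move at their own pace and stop on an object; "grip_force" is the grip in N (left out, the last holds). Time passes only in rows, so rows that do not move let the fingers close. It gives the time, the measured TCP pose, the force, the opening and the grip force at its end, in the units of the state.
- bot.read_state(): the state, without advancing time (a new reading comes with each control period).
- bot.read_camera(name): name is "side" or "top"; returns a dict with "pixels" (400x640x3 uint8, red, green, blue), "fovy" (degrees; the focal length in pixels is half the picture's height over the tangent of half this angle, whatever the lens; pixels are square), "cx", "cy" (the principal point, pixels), "k1" (the pictures are not rectified: a ray, as slopes to the right and down, at radius r is drawn at 1 + k1 r^2 times it, then the intrinsics apply), "camera_from_world" (4x4, takes a point from world to camera coordinates). Camera axes: x right, y down, z forward; pixel columns grow to the right and rows downward; lengths in m; the calibration is good to about 2 mm. A picture is of the moment at which its call begins. There is no depth.
- bot.finish_job(): hands the job in; it is judged then, once.
The state is a dict: "time": time; "q": joint angles; "joint_vel": joint speeds; "joint_torque": joint torques, N m; "tool_pos": TCP position; "tcp_rot": TCP orientation; "wrist_force": force on the tool from outside, world axes, zero at the start; "torque": the same for the moment, N m; "width": opening from 0.0 (shut) to 1.0 (fully open); "grip_force": force on a finger pad.
Only numpy, scipy, OpenCV 4.12 (cv2) and the standard library are available. Lean on these libraries where they do the work, as an engineer would, in place of code of your own. Each camera call takes 0.05 s, during which the arm holds its last target. There are 200 camera calls.

## Task

Proof-load the newly glued insert of the arrow clamped in the vice: pick up the spring balance from the bench, drop its ring over the upright hook screwed into the arrow's end, and draw the balance back level and in line with the arrow until its pointer is in line with the steel set marker on its face. Do not pull the pointer clearly past the marker and leave the other things on the bench where they are. Finish while still gripping the balance and holding that pull steady: do not let go or ease off.

Things in the scene. Friction and masses are not known exactly. Their poses are not given: they have to be found in the camera images.
- balance_grip (a point): Spring balance (200 g hand gauge, loose on the bench): aluminium housing 170 long x 34 wide x 26 mm high, ribbed black rubber sleeve from 80 to 14 mm behind its middle: grip it there. Point: on the long axis, 40 mm behind the housing's middle, half-way up (13 mm over its underside). x points along the balance to its ring, z up out of the face. A wire eye sticks out 25 mm behind the housing.
- balance: The same spring balance; this origin is under the middle of the housing (on its underside), same axes as balance_grip.
- ring (a point): Centre of the steel pull ring at the front of the balance, on its sprung plunger: lies flat in the balance's x-y plane, inside 34 mm, outside 44 mm, 5 mm wire. With the spring at rest it is 129 mm ahead of the housing's middle (169 mm from balance_grip), on the housing's axis, 13 mm over its underside; it moves out with the pointer.
- pointer (a joint): How far (m) plunger, ring and pointer are drawn out of the housing against the spring; 0 = home, stop at 0.084. Pull about 0.8 N at 0, growing 0.2 N per mm; let go, it springs home. The pointer is a dark cross-bar over the white face, which has a division each 5 mm (1 N), 80 mm in all, starting 2 mm behind the housing's middle.
- marker (a joint): Where the set marker sits along the same scale (m), 0.040 to 0.064, clamped fast; the pointer is level with it when joint pointer equals this. A steel clip with two tabs, one on each edge of the face, between which the pointer passes; it stands 3 mm proud of the face and 2 mm of the housing's sides.
- pointer_line (a point): Middle of the pointer bar, on the balance's face (2 mm over it).
- marker_line (a point): Middle of the set marker, midway between its tabs, 2 mm over the balance's face.
- arrow: Wooden arrow clamped level in the blue vice, 9 mm thick, 560 mm long, its axis 135 mm over the bench. Origin on its axis at the hook end; x points along the arrow from hook end to feathers. Jaws grip it from 120 to 200 mm from the hook end; before that it is free. In an in-line pull the balance's x axis points the same way as this one and the pull is towards -x.
- hook_tip (a point): Top of the steel L-hook screwed into the arrow's end: a 6 mm rod that runs 30 mm out along the arrow's axis from its end and then turns straight up. This point is the top of the upright leg, 35 mm over the arrow's axis (170 mm over the bench) and 30 mm beyond the arrow's end.
- vice: Blue bench vice bolted to the bench, jaws 80 mm wide, 150 mm high, card packing up to 168 mm; origin on the bench directly under the middle of the clamped part of the arrow. It reaches 150 mm to its -x (screw and tommy bar, below 150 mm) and 120 mm to its +x.
- rasp: Bystander: flat rasp with wooden handle, 300 mm long, lying; origin on the bench near its middle.
- chisel: Bystander: chisel with wooden handle, 245 mm long, lying.
- glue: Bystander: white glue bottle, 52 mm across, 130 mm high, standing.
- cap: Bystander: black plastic cap, 20 mm across, 26 mm high.
- tape: Bystander: roll of masking tape lying flat, 96 mm across, 24 mm high.
- scraper: Bystander: steel cabinet scraper, 110 x 60 x 4 mm, lying flat.
- varnish: Bystander: varnish jar, 68 mm across, 85 mm high.
- brush: Bystander: small flat paint brush, 190 mm long, lying.

How it is judged:
On the way:
1. the balance's ring is dropped over the upright hook, its spring not yet drawn (horizontal distance between ring and hook_tip below 0.019 m and z of ring in the frame of hook_tip below -0.006 m and value of joint pointer below 0.015 m), for 0.1 s.
At the end, for the whole second after the job is handed in: The ring is on the hook and the gripped balance, held clear of the bench and level and in line with the arrow within 0.2 rad (11 degrees), draws on it so that the pointer stands within 5 mm (one division) of the set marker, steadily through the last second, the gripper still holding the balance (x of pointer_line in the frame of marker_line between -0.005 and 0.005 m and velocity of joint pointer between -0.01 and 0.01 m/s and horizontal distance between ring and hook_tip below 0.019 m and z of ring in the frame of hook_tip below -0.004 m and contact force between balance and arrow above 5 N and contact force between balance and the fingers above 5 N and angle between the x axis of balance_grip and the x axis of arrow, either way round below 0.2 rad and height (world z) of balance_grip above 0.1 m and linear speed of balance below 0.02 m/s); the arm keeps its last pose, push and grip.
It fails at once if the pointer is pulled more than 12 mm past the set marker (x of pointer_line in the frame of marker_line above 0.012 m).
It fails at once if a bystander is moved more than 30 mm (distance of any of rasp, chisel, glue, cap, tape, scraper, varnish, brush from where it was at the start of the episode above 0.03 m).
It also fails if it takes over 42 s, if anything falls off the work surface, if the arm or the gripper's body presses on something with over 40 N, if the wrist force passes 120 N, or if a joint passes its speed limit or range.

## Working session

There is one attempt and no reset: what is moved stays moved. The work goes in short steps, Python scripts to look and compute and a tool call to move; the robot and the scene stay as the last step left them, time stands still between calls to the robot, and variables do not carry over. Pictures are saved under pics/ and viewed, at most 10 in all, crops included, and the job is handed in when it is done.

Besides the shell and the picture viewer there is one more tool, called as name(argument=value, ...) on one line, values as JSON. drive_tool: Moves the arm, as the interface text tells. Its arguments: {"type":"object","properties":{"increments":{"type":"array"},"grip_force":{"type":"number"}},"required":["increments"]}

```bash
mkdir -p pics
cat > h.py <<'E'
import numpy as np, cv2
from workcell import bot
from scipy.spatial.transform import Rotation as R
def K(c):
    f=200/np.tan(np.radians(c["fovy"])/2); return f
def ray(c,u,v):
    f=K(c); d=np.array([(u-c["cx"])/f,(v-c["cy"])/f]); p=d.copy()
    for _ in range(30): p=d/(1+c["k1"]*(p@p))
    T=np.array(c["camera_from_world"]); Rm=T[:3,:3]; o=-Rm.T@T[:3,3]
    w=Rm.T@np.r_[p,1]; return o,w/np.linalg.norm(w)
def onz(c,u,v,z):
    o,w=ray(c,u,v); return o+w*(z-o[2])/w[2]
def proj(c,X):
    T=np.array(c["camera_from_world"]); x=T[:3,:3]@np.array(X)+T[:3,3]; p=x[:2]/x[2]
    p=p*(1+c["k1"]*(p@p)); return K(c)*p+[c["cx"],c["cy"]]
def two(c1,a,c2,b):
    o1,w1=ray(c1,*a);o2,w2=ray(c2,*b)
    s=np.linalg.lstsq(np.c_[w1,-w2],o2-o1,rcond=None)[0]
    p,q=o1+s[0]*w1,o2+s[1]*w2; return (p+q)/2,np.linalg.norm(p-q)
def save(c,n,box=None,s=1):
    im=c["pixels"][:,:,::-1]
    if box: im=im[box[1]:box[3],box[0]:box[2]]
    cv2.imwrite("pics/"+n+".png",cv2.resize(im,None,fx=s,fy=s,interpolation=cv2.INTER_CUBIC))
E
python3 - <<'E'
from h import *
import pickle
cs={}
for n in("top","side"):
    c=bot.read_camera(n);cs[n]=c;save(c,n+"0",s=1.25)
    T=np.array(c["camera_from_world"]);print(n,c["fovy"],c["cx"],c["cy"],c["k1"],-T[:3,:3].T@T[:3,3],T[2,:3])
pickle.dump(cs,open("c0.pkl","wb"))
s=bot.read_state();print(s)
E
```

```text
top 57.75023866945872 316.36850491979703 193.58513365745424 -0.020452045202351592 [ 0.44456886 -0.06019202  1.05931703] [ 0.12382572 -0.00876563 -0.99226526]
side 49.52788161869846 322.46547349349186 196.19493812460115 0.00681258896542128 [ 0.46825379 -1.183748    0.77241966] [ 0.07130902  0.85803256 -0.50862083]
{'time': 0.1, 'q': array([ 1.07706670e+00,  2.64697787e-01,  1.60526629e+00, -4.62383885e-05,
        1.27370092e+00, -3.68995378e-02]), 'joint_vel': array([-0.00059981,  0.0001273 , -0.00561655, -0.00110275, -0.00024018,
        0.00045046]), 'joint_torque': array([ 1.44252816e-03, -5.16706574e+01, -3.68589985e+01, -5.80265487e-05,
        6.27834190e-03,  3.21569382e-05]), 'tool_pos': array([0.29760479, 0.60550006, 0.40345711]), 'tcp_rot': array([-0.71122893, -3.05951006,  0.00315903]), 'wrist_force': array([-0.15734633, -0.8325302 ,  0.0088931 ]), 'torque': array([ 0.00218176, -0.0031767 , -0.00199424]), 'grip_force': 0.0, 'width': 0.9999414400938683}
```

View pics/top0.png

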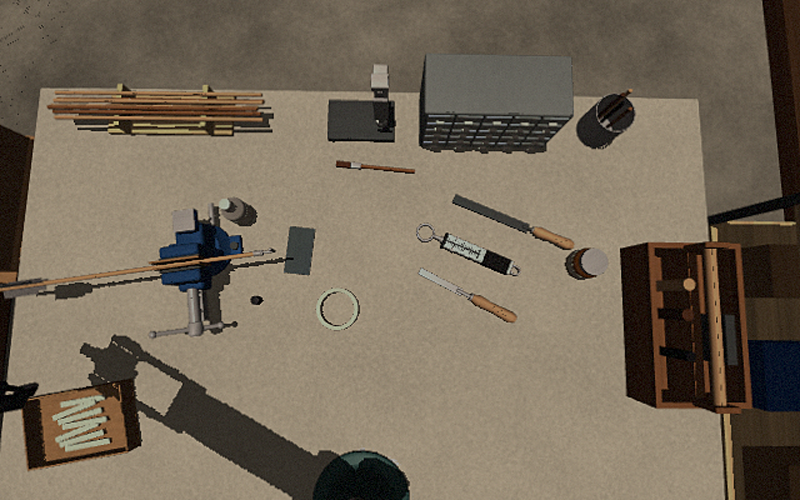

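View pics/side0.png

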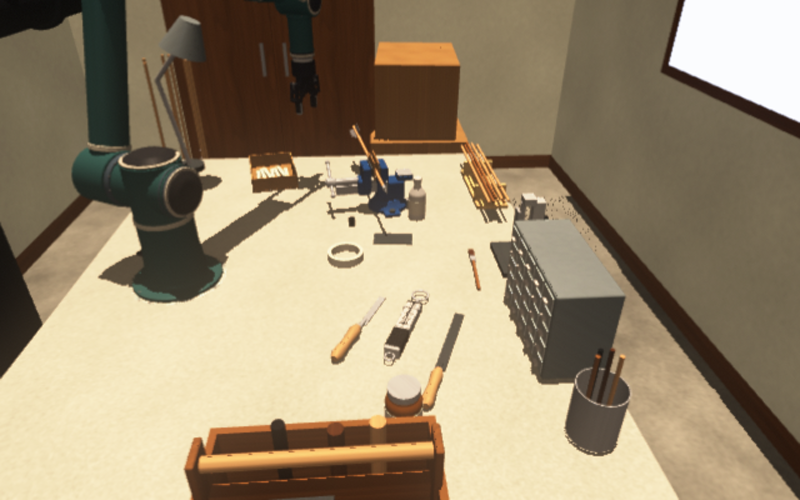

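The top view has world +x up and +y left. The balance lies near (475,252)/1.25 with its ring pointing left, and the hook is near (272,250)/1.25. I'll crop in on both.

Run:
```python
from h import *
import pickle
cs=pickle.load(open("c0.pkl","rb"))
def crop(n,x0,y0,w,h,W,H): return cv2.resize(cs[n]["pixels"][y0:y0+h,x0:x0+w,::-1],(W,H),interpolation=cv2.INTER_CUBIC)
a=crop("top",325,170,100,60,500,300); b=crop("top",165,180,60,60,300,300)
d=crop("side",295,225,60,72,250,300); e=crop("side",260,90,110,60,550,300)
cv2.imwrite("pics/m.png",np.vstack([np.hstack([a,b]),np.hstack([d,e])]))
```

```text
(no output)
```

View pics/m.png

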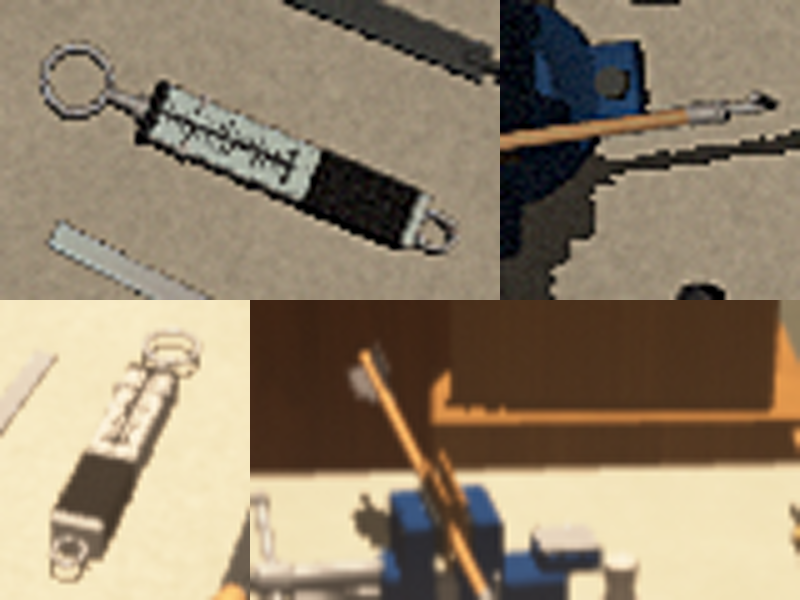

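Top crop: ring centre is about px (340.4,186.0), sleeve front middle (387.6,204.8) and sleeve rear (406.8,213.8). The hook tip is at px (218.4,200.2), and the ferrule starts near (203,203). Next I convert these to positions.

Run:
```python
from h import *
import pickle
cs=pickle.load(open("c0.pkl","rb")); c=cs["top"]; im=c["pixels"]
hsv=cv2.cvtColor(im,cv2.COLOR_RGB2HSV)
ring=onz(c,340.4,186,.013); eye=onz(c,412,216.4,.013)
sf=onz(c,387.6,204.8,.026); sr=onz(c,406.8,213.8,.026)
print("ring",ring,"eye",eye,"sleeve",sf,sr,"len",np.linalg.norm(ring-eye),np.linalg.norm(sf-sr))
# black sleeve mask
sub=np.zeros(im.shape[:2],np.uint8); sub[190:225,380:412]=1
m=((hsv[:,:,2]<45)&(sub>0)).astype(np.uint8)
n,l,st,ce=cv2.connectedComponentsWithStats(m); k=1+st[1:,4].argmax(); ys,xs=np.where(l==k)
print("sleeve blob",st[k],ce[k],onz(c,*ce[k],.024), cv2.minAreaRect(np.c_[xs,ys].astype(np.float32)))
tip=onz(c,218.4,200.2,.170); print("tip",tip)
# arrow wood
m=((hsv[:,:,0]<18)&(hsv[:,:,1]>95)&(hsv[:,:,2]>90)); m[:,:15]=0;m[:,205:]=0;m[:195]=0;m[235:]=0
ys,xs=np.where(m); P=np.array([onz(c,x,y,.137)[:2] for x,y in zip(xs,ys)])
for _ in range(5):
    mu=P.mean(0); d=np.linalg.svd(P-mu)[2][0]; r=(P-mu)@[-d[1],d[0]]; P=P[abs(r)<max(.006,2*r.std())]
d*=np.sign(d[1]); print("arrow",mu,d,"ang",np.arctan2(d[1],d[0]),r.std(),len(P))
e=ring-eye; print("bal ang",np.arctan2(e[1],e[0]), "tip offline",np.dot(tip[:2]-mu,[-d[1],d[0]]))
print("arrow end",onz(c,203,203,.135))
s=cs["side"]
for nm,p in(("ring",ring),("eye",eye),("tip",tip)): print(nm,proj(s,p))
print(R.from_rotvec(bot.read_state()["tcp_rot"]).as_matrix().round(3))
save(s,"s1",(250,110,410,300),3.1)
```

```text
ring [ 0.59848768 -0.13923774  0.013     ] eye [ 0.51268059 -0.34740011  0.013     ] sleeve [ 0.5441586  -0.27408907  0.026     ] [ 0.51907677 -0.32899967  0.026     ] len 0.2251542410655803 0.06036780513817128
sleeve blob [380 200  29  20 278] [395.99280576 209.5971223 ] [ 0.53086995 -0.29854261  0.024     ] ((394.69830322265625, 208.8706817626953), (26.917823791503906, 12.86803150177002), 23.198589324951172)
tip [0.53552472 0.17294055 0.17      ]
arrow [0.49356539 0.46750383] [-0.15522462  0.9878792 ] ang 1.7266511485506186 0.0023542793735839983 552
bal ang 1.179806610630646 tip offline 0.004272726591067624
arrow end [0.5313195  0.22116782 0.135     ]
ring [336.58048856 236.26221154]
eye [311.75577996 285.43184375]
tip [309.66444802 145.55957503]
[[-0.897  0.441 -0.001]
 [ 0.441  0.897 -0.002]
 [ 0.    -0.002 -1.   ]]
```

View pics/s1.png

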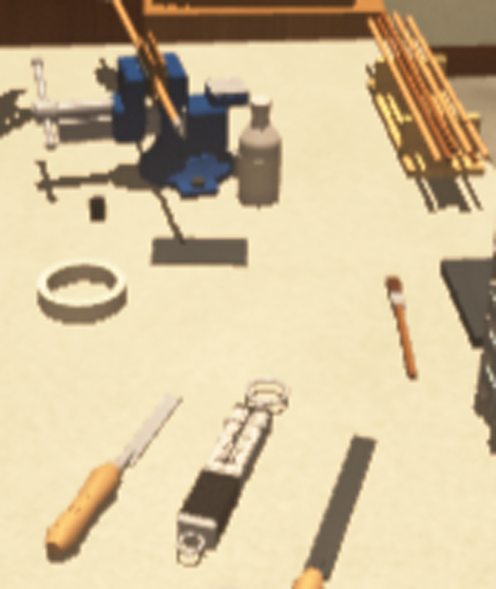

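Measured geometry:
- **Balance:** grip point is about (0.534,-0.296), yaw 1.18. Ring-to-eye length is 225 mm and the sleeve is about 60 mm, both as expected.
- **Hook:** tip is about (0.536,0.173), with arrow yaw 1.72.

I'll turn the tool to yaw 1.18 first.

drive_tool(increments=[{"delta_pos": [0, 0, 0], "turn": 0.125, "jaw": 1}, {"delta_pos": [0, 0, 0], "turn": 0.125, "jaw": 1}, {"delta_pos": [0, 0, 0], "turn": 0.125, "jaw": 1}, {"delta_pos": [0, 0, 0], "turn": 0.125, "jaw": 1}, {"delta_pos": [0, 0, 0], "turn": 0.125, "jaw": 1}, {"delta_pos": [0, 0, 0], "turn": 0.125, "jaw": 1}, {"delta_pos": [0, 0, 0], "turn": 0.125, "jaw": 1}, {"delta_pos": [0, 0, 0], "turn": 0.125, "jaw": 1}])

```text
time: 0.77
tool_pos: [0.2976, 0.6056, 0.4039]
tcp_rot: [2.098, 2.338, -0.002]
wrist_force: [0.1, -0.3, -0.3]
width: 1.0
grip_force: 0.0
```

drive_tool(increments=[{"delta_pos": [0, 0, 0], "turn": 0.125, "jaw": 1}, {"delta_pos": [0, 0, 0], "turn": 0.125, "jaw": 1}, {"delta_pos": [0, 0, 0], "turn": 0.125, "jaw": 1}, {"delta_pos": [0, 0, 0], "turn": 0.125, "jaw": 1}, {"delta_pos": [0, 0, 0], "turn": 0, "jaw": 1}])

```text
time: 1.18
tool_pos: [0.2976, 0.6056, 0.4039]
tcp_rot: [2.608, 1.75, -0.002]
wrist_force: [-0.2, 0.3, 0.0]
width: 0.996
grip_force: 0.0
```

drive_tool(increments=[{"delta_pos": [-31, 23.3, 0], "turn": 0, "jaw": 0.6}, {"delta_pos": [-31, 23.3, 0], "turn": 0, "jaw": 0.6}, {"delta_pos": [-31, 23.3, 0], "turn": 0, "jaw": 0.6}, {"delta_pos": [-31, 23.3, 0], "turn": 0, "jaw": 0.6}, {"delta_pos": [-31, 23.3, 0], "turn": 0, "jaw": 0.6}, {"delta_pos": [-31, 23.3, 0], "turn": 0, "jaw": 0.6}, {"delta_pos": [-31, 23.3, 0], "turn": 0, "jaw": 0.6}, {"delta_pos": [-31, 23.3, 0], "turn": 0, "jaw": 0.6}])

```text
time: 1.85
tool_pos: [0.3769, 0.304, 0.4044]
tcp_rot: [2.602, 1.76, -0.0]
wrist_force: [0.7, -0.1, 0.4]
width: 0.8
grip_force: 0.0
```

drive_tool(increments=[{"delta_pos": [-31, 23.3, 0], "turn": 0, "jaw": 0.6}, {"delta_pos": [-31, 23.3, 0], "turn": 0, "jaw": 0.6}, {"delta_pos": [-31, 23.3, 0], "turn": 0, "jaw": 0.6}, {"delta_pos": [-31, 23.3, 0], "turn": 0, "jaw": 0.6}, {"delta_pos": [-31, 23.3, 0], "turn": 0, "jaw": 0.6}, {"delta_pos": [-31, 23.3, 0], "turn": 0, "jaw": 0.6}, {"delta_pos": [-31, 23.3, 0], "turn": 0, "jaw": 0.6}, {"delta_pos": [-31, 23.3, 0], "turn": 0, "jaw": 0.6}])

```text
time: 2.52
tool_pos: [0.4561, 0.004, 0.4047]
tcp_rot: [2.603, 1.759, 0.001]
wrist_force: [1.1, 0.1, -0.6]
width: 0.801
grip_force: 0.0
```

drive_tool(increments=[{"delta_pos": [-31, 23.3, 0], "turn": 0, "jaw": 0.6}, {"delta_pos": [-31, 23.3, 0], "turn": 0, "jaw": 0.6}, {"delta_pos": [-31, 23.3, 0], "turn": 0, "jaw": 0.6}, {"delta_pos": [-31, 23.3, 0], "turn": 0, "jaw": 0.6}, {"delta_pos": [-31, 23.3, 0], "turn": 0, "jaw": 0.6}, {"delta_pos": [-31, 23.3, 0], "turn": 0, "jaw": 0.6}, {"delta_pos": [-31, 23.3, 0], "turn": 0, "jaw": 0.6}, {"delta_pos": [-31, 23.3, 0], "turn": 0, "jaw": 0.6}])

```text
time: 3.18
tool_pos: [0.5356, -0.296, 0.4043]
tcp_rot: [-2.603, -1.758, 0.0]
wrist_force: [0.4, 0.4, -0.0]
width: 0.803
grip_force: 0.0
```

drive_tool(increments=[{"delta_pos": [0, 0, 30], "turn": 0, "jaw": 0.6}, {"delta_pos": [0, 0, 30], "turn": 0, "jaw": 0.6}, {"delta_pos": [0, 0, 30], "turn": 0, "jaw": 0.6}, {"delta_pos": [0, 0, 30], "turn": 0, "jaw": 0.6}, {"delta_pos": [0, 0, 0], "turn": 0, "jaw": 0.6}])

```text
time: 3.6
tool_pos: [0.5326, -0.2924, 0.277]
tcp_rot: [-2.594, -1.751, 0.009]
wrist_force: [-1.0, 1.4, -1.8]
width: 0.8
grip_force: 0.0
```

Run:
```python
from h import *
c=bot.read_camera("side"); t=bot.read_camera("top"); s=bot.read_state(); print(s["tool_pos"],s["tcp_rot"])
a=cv2.resize(c["pixels"][190:310,270:370,::-1],(500,600),interpolation=cv2.INTER_CUBIC)
b=cv2.resize(t["pixels"][120:280,350:430,::-1],(300,600),interpolation=cv2.INTER_CUBIC)
cv2.imwrite("pics/g.png",np.hstack([a,b]))
```

```text
[ 0.53502684 -0.29364007  0.28333491] [-2.60153387 -1.75480774  0.00262321]
```

View pics/g.png

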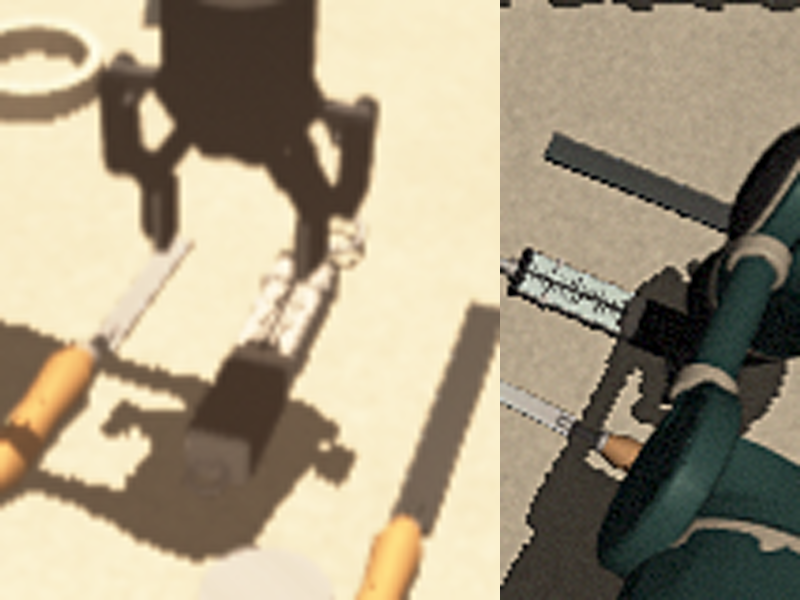

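The side view shows the open fingers straddling the sleeve's line, with the chisel and rasp clear on both sides. Now I descend and grip.

drive_tool(increments=[{"delta_pos": [-2, 0, 25], "turn": 0, "jaw": 0.6}, {"delta_pos": [0, 0, 25], "turn": 0, "jaw": 0.6}, {"delta_pos": [0, 0, 25], "turn": 0, "jaw": 0.6}, {"delta_pos": [0, 0, 15], "turn": 0, "jaw": 0.6}, {"delta_pos": [0, 0, 10], "turn": 0, "jaw": 0.6}, {"delta_pos": [0, 0, 6], "turn": 0, "jaw": 0.6}, {"delta_pos": [0, 0, 0], "turn": 0, "jaw": 0.6}, {"delta_pos": [0, 0, 0], "turn": 0, "jaw": 0.6}])

```text
time: 4.37
tool_pos: [0.5358, -0.2963, 0.1803]
tcp_rot: [2.604, 1.754, 0.002]
wrist_force: [0.1, -0.1, 0.3]
width: 0.8
grip_force: 0.0
```

drive_tool(increments=[{"delta_pos": [0, 0, 0], "turn": 0, "jaw": -1}, {"delta_pos": [0, 0, 0], "turn": 0, "jaw": -1}, {"delta_pos": [0, 0, 0], "turn": 0, "jaw": -1}, {"delta_pos": [0, 0, 0], "turn": 0, "jaw": -1}, {"delta_pos": [0, 0, 0], "turn": 0, "jaw": -1}, {"delta_pos": [0, 0, 0], "turn": 0, "jaw": -1}], grip_force=80)

```text
time: 4.87
tool_pos: [0.5356, -0.2963, 0.1803]
tcp_rot: [2.604, 1.753, 0.001]
wrist_force: [-0.3, 0.8, 6.5]
width: 0.38
grip_force: 81.8
```

The grip is good: width 0.38 × 85 ≈ 32 mm at 82 N. Now I lift and turn towards the arrow's yaw.

drive_tool(increments=[{"delta_pos": [0, 0, -10], "turn": 0, "jaw": -1}, {"delta_pos": [0, 0, -20], "turn": 0, "jaw": -1}, {"delta_pos": [0, 0, -35], "turn": 0, "jaw": -1}, {"delta_pos": [0, 0, -40], "turn": 0, "jaw": -1}, {"delta_pos": [0, 0, -40], "turn": 0, "jaw": -1}, {"delta_pos": [0, 0, -40], "turn": 0, "jaw": -1}, {"delta_pos": [0, 0, -25], "turn": 0, "jaw": -1}, {"delta_pos": [0, 0, -10], "turn": 0, "jaw": -1}], grip_force=100)

```text
time: 5.53
tool_pos: [0.5357, -0.2963, 0.4048]
tcp_rot: [2.6, 1.75, 0.006]
wrist_force: [0.7, -0.1, -2.2]
width: 0.374
grip_force: 100.1
```

drive_tool(increments=[{"delta_pos": [0, 0, 0], "turn": -0.06, "jaw": -1}, {"delta_pos": [0, 0, 0], "turn": -0.1, "jaw": -1}, {"delta_pos": [0, 0, 0], "turn": -0.1, "jaw": -1}, {"delta_pos": [0, 0, 0], "turn": -0.1, "jaw": -1}, {"delta_pos": [0, 0, 0], "turn": -0.1, "jaw": -1}, {"delta_pos": [0, 0, 0], "turn": -0.08, "jaw": -1}, {"delta_pos": [0, 0, 0], "turn": 0, "jaw": -1}])

```text
time: 6.12
tool_pos: [0.5342, -0.2955, 0.3964]
tcp_rot: [-2.039, -2.385, 0.001]
wrist_force: [0.1, 0.2, -1.1]
width: 0.368
grip_force: 99.9
```

drive_tool(increments=[{"delta_pos": [20, 4, 0], "turn": 0, "jaw": -1}, {"delta_pos": [35, 9, 0], "turn": 0, "jaw": -1}, {"delta_pos": [40, 14, 0], "turn": 0, "jaw": -1}, {"delta_pos": [40, 14, 0], "turn": 0, "jaw": -1}, {"delta_pos": [40, 14, 0], "turn": 0, "jaw": -1}, {"delta_pos": [40, 9, 0], "turn": 0, "jaw": -1}, {"delta_pos": [25, 4, 0], "turn": 0, "jaw": -1}, {"delta_pos": [15, 0, 0], "turn": 0, "jaw": -1}])

```text
time: 6.78
tool_pos: [0.5622, -0.0323, 0.3972]
tcp_rot: [-2.042, -2.384, 0.001]
wrist_force: [0.4, 0.2, -2.6]
width: 0.377
grip_force: 100.0
```

drive_tool(increments=[{"delta_pos": [0, 0, 0], "turn": 0, "jaw": -1}, {"delta_pos": [0, 0, 0], "turn": 0, "jaw": -1}, {"delta_pos": [0, 0, 0], "turn": 0, "jaw": -1}])

```text
time: 7.03
tool_pos: [0.5624, -0.0359, 0.3979]
tcp_rot: [-2.045, -2.384, 0.002]
wrist_force: [1.2, 0.1, -2.1]
width: 0.371
grip_force: 100.0
```

```bash
cat > look.py <<'E'
from h import *
import sys,pickle
n,tb,sb=sys.argv[1],eval(sys.argv[2]),eval(sys.argv[3])
t=bot.read_camera("top"); c=bot.read_camera("side"); s=bot.read_state(); pickle.dump((t,c,s),open(n+".pkl","wb"))
rv=s["tcp_rot"]; print(s["tool_pos"],"yaw",2*np.arctan2(rv[1],rv[0])%(2*np.pi),s["wrist_force"],s["width"])
f=lambda c,b:cv2.resize(c["pixels"][b[1]:b[3],b[0]:b[2],::-1],(400,600),interpolation=cv2.INTER_CUBIC)
cv2.imwrite("pics/"+n+".png",np.hstack([f(t,tb),f(c,sb)]))
E
python3 look.py l1 "(200,150,280,270)" "(270,90,350,210)"
```

```text
[ 0.56255358 -0.03655215  0.39824253] yaw 1.7229191348795334 [ 0.79350153  0.19263683 -2.01982486] 0.3721396562103301
```

View pics/l1.png

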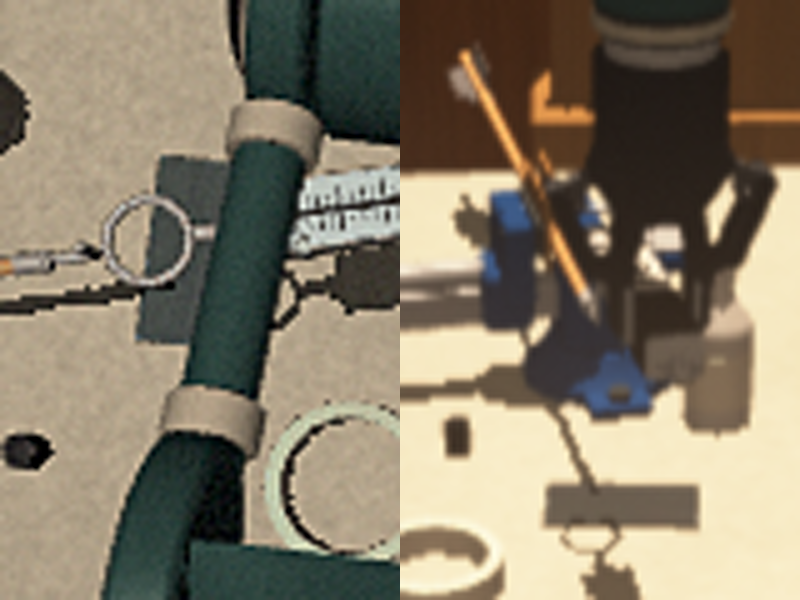

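In the top view (left) the ring centre is at px (229.6,198.0) and the hook tip at (219.2,200.0). In the side view the housing's rear face is at about px (325–340,156–165). I'll check the pitch and the offset to the hook.

Run:
```python
from h import *
import pickle
t,c,s=pickle.load(open("l1.pkl","rb"))
p=s["tool_pos"]; yaw=1.723; u=np.array([np.cos(yaw),np.sin(yaw),0]); v=np.array([u[1],-u[0],0])
ring=onz(t,229.6,198,.231); tip=onz(t,219.2,200,.170); tip0=onz(t,218.4,200.2,.17)
g=np.r_[p[:2],p[2]-.167]
print("ring",ring,"expected",g+.169*u,"rel",(ring-g)@u,(ring-g)@v)
print("tip",tip,tip0,"gap along,y-tool",(tip-ring)@u,(tip-ring)@v)
# ring size vs height
for z in(.21,.231,.25): print(z,np.linalg.norm(onz(t,229.6-8.8,198,z)-onz(t,229.6+8.8,198,z)))
for a in(-.017,.017):
  for h in(-.013,.013):
    q=proj(c,g-.045*u+a*v+h*np.array([0,0,1])); print("rear corner crop",400+(q[0]-270)*5,(q[1]-90)*5)
```

```text
ring [0.53474443 0.13148446 0.231     ] expected [0.53693035 0.13049411 0.23124253] rel 0.17031032842171648 -0.0020104999384705307
tip [0.53604912 0.17099365 0.17      ] [0.53552472 0.17294055 0.17      ] gap along,y-tool 0.0388546260539472 0.007279856391250592
0.21 0.041413319483567294
0.231 0.04038934412562177
0.25 0.039462890230337756
rear corner crop 651.3781337177531 382.953117108592
rear corner crop 651.6686604647771 341.5218591327809
rear corner crop 709.3765728938064 377.3120119379388
rear corner crop 710.2925923616967 336.0499567919956
```

The balance is level and the ring is where it should be. I move it over the hook (+39 mm along, +7 mm across), then lower it.

drive_tool(increments=[{"delta_pos": [10, 2, 0], "turn": 0, "jaw": -1}, {"delta_pos": [14, 3, 0], "turn": 0, "jaw": -1}, {"delta_pos": [10, 2, 0], "turn": 0, "jaw": -1}, {"delta_pos": [5, 0, 0], "turn": 0, "jaw": -1}, {"delta_pos": [0, 0, 0], "turn": 0, "jaw": -1}, {"delta_pos": [0, 0, 10], "turn": 0, "jaw": -1}, {"delta_pos": [0, 0, 10], "turn": 0, "jaw": -1}, {"delta_pos": [0, 0, 10], "turn": 0, "jaw": -1}])

```text
time: 7.8
tool_pos: [0.5633, 0.0037, 0.3674]
tcp_rot: [-2.044, -2.385, 0.001]
wrist_force: [-0.8, -0.5, -3.3]
width: 0.376
grip_force: 100.0
```

drive_tool(increments=[{"delta_pos": [0, 0, 10], "turn": 0, "jaw": -1}, {"delta_pos": [0, 0, 8], "turn": 0, "jaw": -1}, {"delta_pos": [0, 0, 8], "turn": 0, "jaw": -1}, {"delta_pos": [0, 0, 8], "turn": 0, "jaw": -1}, {"delta_pos": [0, 0, 8], "turn": 0, "jaw": -1}, {"delta_pos": [0, 0, 0], "turn": 0, "jaw": -1}, {"delta_pos": [0, 0, 0], "turn": 0, "jaw": -1}])

```text
time: 8.38
tool_pos: [0.5633, 0.0041, 0.326]
tcp_rot: [-2.043, -2.385, 0.001]
wrist_force: [0.6, -0.7, -1.9]
width: 0.369
grip_force: 100.0
```

```bash
python3 look.py l2 "(190,150,270,270)" "(270,90,350,210)"
```

```text
[0.56384349 0.00408073 0.32717253] yaw 1.7248387262619969 [ 0.56782125 -0.06144817 -1.86075472] 0.36862192498635393
```

View pics/l2.png

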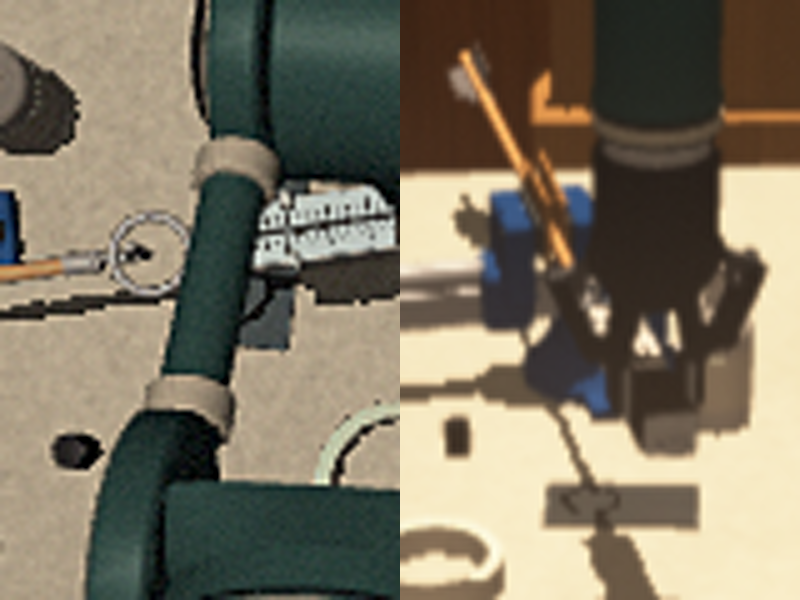

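The ring encircles the hook (tip at px (218,200), inside the ring) with no contact force. I lower a little more, then enlarge the face to locate the marker.

drive_tool(increments=[{"delta_pos": [0, 0, 4], "turn": 0, "jaw": -1}, {"delta_pos": [0, 0, 4], "turn": 0, "jaw": -1}, {"delta_pos": [0, 0, 0], "turn": 0, "jaw": -1}, {"delta_pos": [0, 0, 0], "turn": 0, "jaw": -1}])

```text
time: 8.82
tool_pos: [0.5633, 0.0041, 0.3183]
tcp_rot: [-2.044, -2.385, 0.001]
wrist_force: [0.1, -0.3, -2.5]
width: 0.376
grip_force: 100.0
```

Run:
```python
from h import *
import pickle
def rect(c,g,yaw,zf):
    # face sampled at 5 px/mm, x from -20 to 90 mm from the middle (800 wide at 7px/mm), y +-25
    u=np.array([np.cos(yaw),np.sin(yaw),0]); v=np.array([u[1],-u[0],0]); m=np.r_[g,zf]+.04*u
    src=np.float32([proj(c,m+a*u+b*v) for a,b in((-.02,-.025),(.09,-.025),(.09,.025),(-.02,.025))])
    dst=np.float32([(0,0),(770,0),(770,280),(0,280)])
    return cv2.warpPerspective(c["pixels"][:,:,::-1].copy(),cv2.getPerspectiveTransform(src,dst),(770,280),flags=cv2.INTER_CUBIC)
cs=pickle.load(open("c0.pkl","rb")); 
a=rect(cs["top"],(.534,-.2955),1.18,.026)
b=rect(cs["side"],(.534,-.2955),1.18,.026)
cv2.imwrite("pics/face.png",np.vstack([a,b]))
print(bot.read_state()["tool_pos"],bot.read_state()["wrist_force"])
```

```text
[0.56334597 0.00409215 0.31833478] [ 0.14712909 -0.27090204 -2.50054876]
```

View pics/face.png

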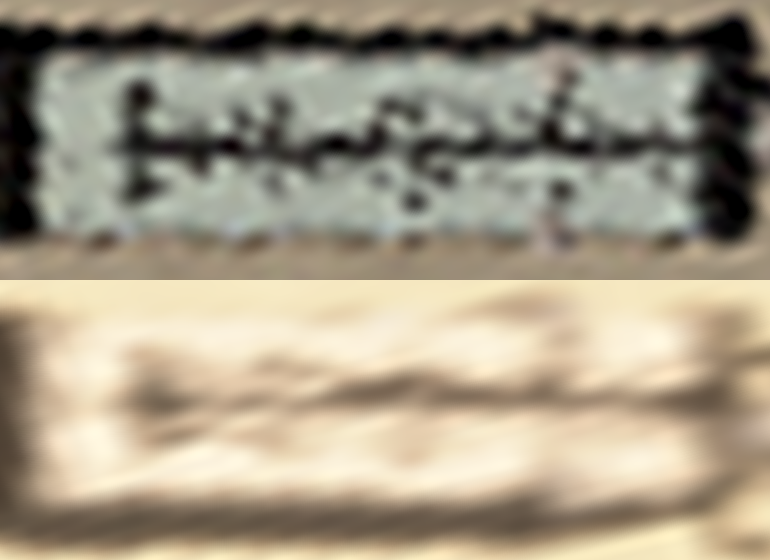

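Rectified face at 7 px/mm: the pointer is at column 138 (home). The marker tabs are at about column 550–555, so the marker is at about 0.060 m. Next I take up the slack and pull most of the way, with the wrist force as a check.

drive_tool(increments=[{"delta_pos": [-5, 0, 0], "turn": 0, "jaw": -1}, {"delta_pos": [-8, 0, 0], "turn": 0, "jaw": -1}, {"delta_pos": [-8, 0, 0], "turn": 0, "jaw": -1}, {"delta_pos": [-8, 0, 0], "turn": 0, "jaw": -1}, {"delta_pos": [-8, 0, 0], "turn": 0, "jaw": -1}, {"delta_pos": [-3, 0, 0], "turn": 0, "jaw": -1}, {"delta_pos": [0, 0, 0], "turn": 0, "jaw": -1}, {"delta_pos": [0, 0, 0], "turn": 0, "jaw": -1}])

```text
time: 9.48
tool_pos: [0.5695, -0.0354, 0.3183]
tcp_rot: [-2.044, -2.382, -0.002]
wrist_force: [-1.0, 8.3, -2.1]
width: 0.375
grip_force: 100.0
```

```bash
cat > rect.py <<'E'
from h import *
import sys
t=bot.read_camera("top"); s=bot.read_state(); rv=s["tcp_rot"]; yaw=2*np.arctan2(rv[1],rv[0])%(2*np.pi); p=s["tool_pos"]
u=np.array([np.cos(yaw),np.sin(yaw),0]); v=np.array([u[1],-u[0],0]); m=np.r_[p[:2],p[2]-.167+.013]+.04*u
src=np.float32([proj(t,m+a*u+b*v) for a,b in((-.02,-.03),(.18,-.03),(.18,.03),(-.02,.03))])
dst=np.float32([(0,0),(800,0),(800,240),(0,240)])
im=cv2.warpPerspective(t["pixels"][:,:,::-1].copy(),cv2.getPerspectiveTransform(src,dst),(800,240),flags=cv2.INTER_CUBIC)
raw=cv2.resize(t["pixels"][165:237,180:340,::-1],(800,360),interpolation=cv2.INTER_CUBIC)
cv2.imwrite("pics/"+sys.argv[1]+".png",np.vstack([im,raw])); print(p,yaw,s["wrist_force"],s["width"])
E
python3 rect.py f1
```

```text
[ 0.56947819 -0.03530271  0.31837601] 1.7233375580794297 [-1.20996101  7.26681868 -2.19924118] 0.37482000993803827
```

drive_tool(increments=[{"delta_pos": [-5, 0, 0], "turn": 0, "jaw": -1}, {"delta_pos": [-5, 0, 0], "turn": 0, "jaw": -1}, {"delta_pos": [-5, 0, 0], "turn": 0, "jaw": -1}, {"delta_pos": [-5, 0, 0], "turn": 0, "jaw": -1}, {"delta_pos": [0, 0, 0], "turn": 0, "jaw": -1}, {"delta_pos": [0, 0, 0], "turn": 0, "jaw": -1}, {"delta_pos": [0, 0, 0], "turn": 0, "jaw": -1}])

```text
time: 10.12
tool_pos: [0.5723, -0.0541, 0.3181]
tcp_rot: [-2.043, -2.38, -0.004]
wrist_force: [-0.4, 11.6, -2.4]
width: 0.375
grip_force: 100.0
```

```bash
python3 rect.py f2; python3 -c "
from h import *
for i in range(4): print(np.linalg.norm(bot.read_state()['wrist_force'][:2])); bot.read_camera('side')"
```

```text
[ 0.57233501 -0.05410609  0.31806083] 1.723094533772743 [-1.76574502 11.26678562 -2.95756337] 0.37080378066820957
11.404311187377363
11.222029962952098
10.924174419055511
10.767788507010932
```

View pics/f2.png

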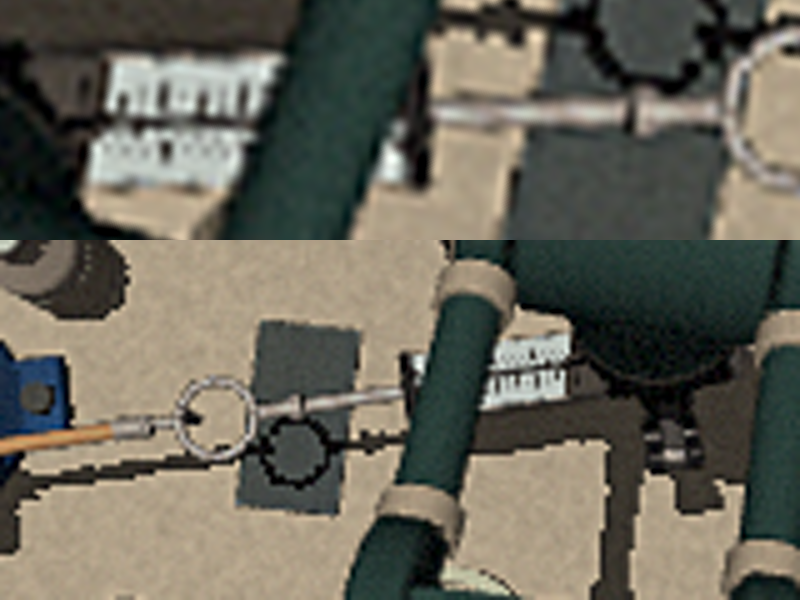

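The elbow link hides the marker region (rectified columns 260–420). I can still get the extension from the ring (raw px (223.4,200.6)) against the grip and from the wrist force, then try the side view for the marker and pointer.

Run:
```python
from h import *
import pickle
t=bot.read_camera("top"); c=bot.read_camera("side"); s=bot.read_state(); p=s["tool_pos"]; yaw=1.723
u=np.array([np.cos(yaw),np.sin(yaw),0]); v=np.array([u[1],-u[0],0]); g=np.r_[p[:2],p[2]-.167]
r=onz(t,223.4,200.6,g[2]); print("ring rel",(r-g)@u,(r-g)@v,"p",((r-g)@u)-.1703)
# refine ring: hsv ring mask centroid via ellipse
print("time",s["time"], "F",s["wrist_force"])
# marker from the first top picture by measured ends: columns sleeve 38, front 740 => 99 mm
k=99/(740-38); print("marker scale", -14+(553-38)*k+2)
# occluding link: which face points are visible from the side camera
for x in (-.014,.04,.058,.085): print(x,proj(c,g+(.04+x)*u+[0,0,.015]))
a=cv2.resize(c["pixels"][110:190,290:370,::-1],(600,600),interpolation=cv2.INTER_CUBIC); cv2.imwrite("pics/s3.png",a)
```

```text
ring rel 0.2221390782851352 -0.002071736892426497 p 0.051839078285135204
time 10.4667 F [ 0.05206292 11.23060126 -3.03081997]
marker scale 60.628205128205124
-0.014 [324.06492515 173.69437009]
0.04 [320.06602202 165.84087045]
0.058 [318.79179943 163.33837725]
0.085 [316.93224871 159.68631004]
```

View pics/s3.png

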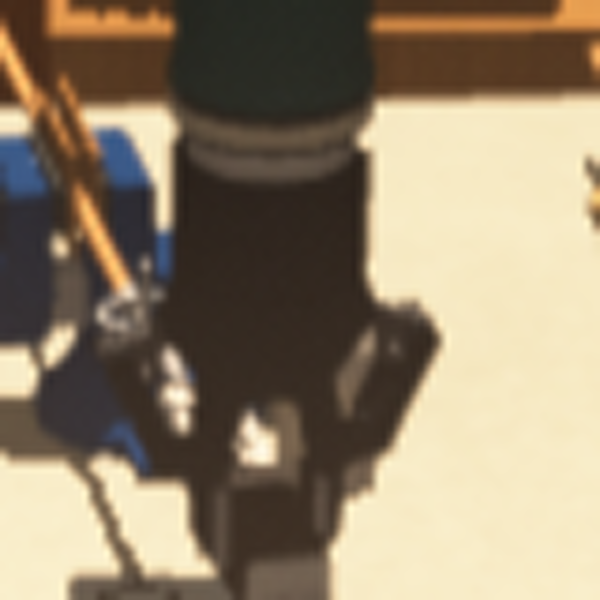

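The side view can't see the face because the gripper hides it. I cross-check the marker numerically: tab-colour profiles from the first pictures, plus the tab bumps in l2.

Run:
```python
from h import *
import pickle
np.set_printoptions(linewidth=220)
cs=pickle.load(open("c0.pkl","rb")); c=cs["top"]
ring=onz(c,340.4,186,.013); yaw=1.18; u=np.array([np.cos(yaw),np.sin(yaw),0]); v=np.array([u[1],-u[0],0]); m=ring-.129*u
def prof(c,m,u,v,z,xs,b):
    P=np.float32([proj(c,np.r_[m[:2],z]+x*u+b*v) for x in xs]); I=c["pixels"].astype(np.float32)
    return cv2.remap(I,P[:,0].copy()[None],P[:,1].copy()[None],cv2.INTER_LINEAR)[0]
xs=np.arange(.030,.080,.002)
print("x  ",(xs*1e3).astype(int))
for n in("top","side"):
  for b in(-.018,-.016,-.014,.014,.016,.018):
    q=prof(cs[n],m,u,v,.028,xs,b); print(n,b*1e3,"R-G",(q[:,0]-q[:,1]).astype(int)," V",q.mean(1).astype(int))
t,_,s=pickle.load(open("l2.pkl","rb")); p=s["tool_pos"]; yaw=1.723; u=np.array([np.cos(yaw),np.sin(yaw),0]); v=np.array([u[1],-u[0],0])
mm=np.r_[p[:2],p[2]-.167+.014]+.0413*u
for q in((278,268),(275,262),(285,187)):
    w=onz(t,190+q[0]/5,150+q[1]/5,mm[2])-mm; print("l2",q,w@u,w@v)
```

```text
x   [30 32 34 36 38 40 42 44 46 48 50 52 54 56 58 60 62 64 66 68 70 72 74 76 78]
top -18.0 R-G [4 2 0 1 1 0 1 5 6 2 1 2 2 0 4 4 1 3 2 4 4 3 1 3 3]  V [60 41 16 25 39 41 31 44 43 19 31 33 42 34 64 77 68 47 37 30 25 30 23 41 33]
top -16.0 R-G [ 1  0  2  4 -1  0  3  7  1  0  3  2  1  3  8  9  5  4  1  3  4  7  2  1  7]  V [ 72  64  75  74  72  97 103  80  62  57  69  74  93 113 141 131 120 104  75  87  98  85  74  81 103]
top -14.0 R-G [-3 -3 -2 -3 -5 -3 -2 -3 -5 -4 -2 -2 -3  2  7 10  7  0 -2  0  0  0 -1 -3  0]  V [127 125 132 144 143 153 159 144 127 108 123 141 169 159 153 138 140 149 134 157 162 138 135 146 144]
top 14.0 R-G [ -6  -8  -8  -7  -8  -7  -4  -5  -5  -4  -4  -7  -8   2   7   8  -2  -3  -5  -7  -6  -5  -7 -10  -9]  V [153 164 165 170 171 173 160 148 158 161 150 157 166 161 136 127 160 156 147 158 163 164 170 177 166]
top 16.0 R-G [ 0  1 -2 -4  0  4  4  2  4  6  2  0 -1  7 11 11  7  6  1  3  3  0  0  0  0]  V [126 125 142 161 137 127 133 129 135 135 127 129 129 138 139 109 125 130 128 136 139 147 138 112 113]
top 18.0 R-G [15 10  9 11 14 12 13 13 13 13 11 13  9 11 13 11 12 1
[... 773 characters left out ...]
 19 20 21 21 21 21 21 20 21 20 19 18]  V [167 176 188 190 185 180 183 184 174 163 145 130 129 147 163 174 183 186 173 165 164 165 149 133 123]
side 16.0 R-G [17 18 18 18 18 18 18 18 17 15 16 16 16 17 19 19 19 18 18 18 19 21 20 19 18]  V [124 132 132 128 123 128 133 129 119 110 106 104 108 128 146 147 142 131 121 116 130 137 130 116 109]
side 18.0 R-G [15 15 16 16 15 15 15 16 15 15 15 15 15 17 17 17 17 18 19 19 20 19 19 19 21]  V [ 94  95  97  98  99  94  97  98  97  93  89  92  94 106 111 105 108 113 117 118 120 136 152 155 156]
l2 (278, 268) 0.06381920553515892 -0.02041272474503551
l2 (275, 262) 0.06493642603764291 -0.017278730297197058
l2 (285, 187) 0.05583022047618877 0.018915199089029378
```

The tabs sit at x = 58–59.5 mm from the middle in both cameras, so the marker is at about 0.060. The pointer is at about 0.052, so I draw about 8.5 mm more.

drive_tool(increments=[{"delta_pos": [-3, 0, 0], "turn": 0, "jaw": -1}, {"delta_pos": [-3, 0, 0], "turn": 0, "jaw": -1}, {"delta_pos": [-2.5, 0, 0], "turn": 0, "jaw": -1}, {"delta_pos": [0, 0, 0], "turn": 0, "jaw": -1}, {"delta_pos": [0, 0, 0], "turn": 0, "jaw": -1}, {"delta_pos": [0, 0, 0], "turn": 0, "jaw": -1}, {"delta_pos": [0, 0, 0], "turn": 0, "jaw": -1}, {"delta_pos": [0, 0, 0], "turn": 0, "jaw": -1}])

```text
time: 11.13
tool_pos: [0.5735, -0.062, 0.3179]
tcp_rot: [-2.042, -2.38, -0.005]
wrist_force: [-1.3, 13.0, -3.9]
width: 0.374
grip_force: 99.9
```

Run:
```python
from h import *
F=[];W=[]
for i in range(6):
    t=bot.read_camera("top"); s=bot.read_state(); F.append(s["wrist_force"]); W.append(s["tool_pos"])
p=np.mean(W,0); yaw=1.723; u=np.array([np.cos(yaw),np.sin(yaw),0]); v=np.array([u[1],-u[0],0]); g=np.r_[p[:2],p[2]-.167]
print("F",np.mean(F,0),"p",p,np.std(W,0),s["width"],s["grip_force"])
r=onz(t,223.4,200.6,g[2]); print("p if ring unmoved",(r-g)@u-.1703)
# ring by mask: bright thin ring, difference of local background, Hough
g8=cv2.cvtColor(t["pixels"][180:222,205:245],cv2.COLOR_RGB2GRAY); g8=cv2.resize(g8,None,fx=5,fy=5,interpolation=cv2.INTER_CUBIC)
h=cv2.HoughCircles(g8,cv2.HOUGH_GRADIENT,1,100,param1=80,param2=15,minRadius=30,maxRadius=46)
print(h); 
if h is not None:
    a=h[0,0]; r=onz(t,205+a[0]/5,180+a[1]/5,g[2]); print("p ring",(r-g)@u-.1703,(r-g)@v)
```

```text
F [-0.96725178 12.35151531 -2.74043469] p [ 0.57356115 -0.06200157  0.31794051] [7.41064989e-06 5.60025895e-06 1.53591490e-05] 0.3752512766861995 99.92106556892395
p if ring unmoved 0.05998581997943683
[[[ 95.5 108.5  42.1]]]
p ring 0.05853997545811454 -0.005023748556291685
```

```bash
python3 -c "
from workcell import bot
print(bot.finish_job())"
```

```text
the job is handed in; nothing more can be done
None
```

I handed the job in with the ring on the hook and the balance gripped at about 100 N, level and in line with the arrow. The pointer was at about 59–60 mm and the set marker at about 60 mm. I couldn't see the two line up because the arm hid the marker, so the pointer reading comes from the ring position and wrist force, and the marker's from the first pictures.

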